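Balance-check the glaze-mixer rotors

ROBOT

A 6-joint arm with a two-finger parallel gripper is mounted at the origin on the work surface. World frame = base frame: x ahead of the robot, y to its left, z up, the work surface at z = 0. Lengths are in m, angles in rad, forces in N, time in s.
With the tool pointing down it reaches from about 0.325 to 0.9 m from the base axis. Payload 6.1 kg.
Tool frame: the origin (TCP) lies on the centre line of the jaws, within the pads' length; the fingertips stand 17 mm ahead of it and the grasp point (between the pads) lies 2 mm behind it; z points along the fingers, y is the line along which they close (so a half turn about z gives the same grasp; the last joint's range is limited). The gripper opens to 87 mm and grips with 3 to 60 N. Pads are 19 mm wide; open, the fingers measure 117 mm over their backs; the gripper's body (75 mm by 190 mm) begins 51 mm behind the grasp point.
Start: joints at [1.152, 0.22, 1.526, -0, 1.395, -0.126], TCP at [0.18, 0.598, 0.205] pointing down, gripper open.
Joint ranges: [-2.98, 2.98], [-0.91, 2.08], [0.09, 2.57], [-1.24, 4.39], [0.2, 2.65], [-2.68, 2.68]. Speed limits (rad/s): [2.57, 2.57, 3.01, 3.14, 3.14, 3.14].

INTERFACE

Orientations are given as a unit quaternion [w, x, y, z].
In Python, from cell import status, read_camera, robot gives the robot as it stands. The module is installed in compiled form; this text tells all that it offers.
- The arm moves only by the tool carry_out, never from a script. Its argument "commands" is a list that holds one entry, the list of rows, each a list of 5 numbers: the closure, from 0 (fully open) to 1 (shut), then the shift along the tool's x, y, z in m, then the turn about the tool's z in units of 5 degrees (1.0 is 5 degrees). A call has 1 to 10 rows; each row is the pose to reach, as a shift and turn from the pose commanded when the call began, along the tool's axes at that moment; what a row does not reach only later rows make up. A row lasts 1/12 s, in which the tool goes at most 41.7 mm and 7.16 degrees, less where a joint would pass 70% of its speed; a pose out of reach is approached as far as the arm can. A call with a gripper value outside its range is refused whole. The fingers move at their own pace and stop on an object; "squeeze" is the grip in N (left out, the last holds). Time passes only in rows, so rows that repeat a pose let the fingers close. It gives the time, the measured TCP pose, the force, the opening and the grip force at its end, in the units of the state.
- status.read_state(): the state, without advancing time (a new reading comes with each control period).
- read_camera(name): name is "scene" or "top" or "wrist"; returns a dict with "img" (384x512x3 uint8, blue, green, red), "z_map" (384x512 float32, m along the optical axis (not along the pixel's ray), 0 where there is no reading), "K" (3x3 intrinsics, pixels), "k1" (the pictures are not rectified: a ray, as slopes to the right and down, at radius r is drawn at 1 + k1 r^2 times it, then the intrinsics apply), "R" (3x3) and "t" (3): a world point X has camera coordinates R X + t. Camera axes: x right, y down, z forward; pixel columns grow to the right and rows downward; lengths in m; the calibration is good to about 2 mm. A picture is of the moment at which its call begins.
- robot.finish_job(): hands the job in; it is judged then, once.
The state is a dict: "t": time; "q": joint angles; "joint_vel": joint speeds; "joint_torque": joint torques, N m; "position": TCP position; "tcp_rot": TCP orientation; "force": force on the tool from outside, world axes, zero at the start; "wrist_torque": the same for the moment, N m; "finger_gap": finger opening in m; "gripper_force": force on a finger pad.
Only numpy, scipy, OpenCV 4.12 (cv2) and the standard library are available. Lean on these libraries where they do the work, as an engineer would, in place of code of your own. Each camera call takes 0.05 s, during which the arm holds its last target. There are 200 camera calls.

TASK

Check the three glaze-mixer rotors for balance: take each from the sloping drain rack and set it gently across the knife edge of the balancing stand, the slot under its hub on the edge, then let go and watch whether it stays level or dips. Lift any rotor that dips off again and lower it into the red reject bin; leave the true ones side by side on the edge, level and still. Do not drop or bang the rotors, and leave the jars, pots, tiles and brushes where they are.

Things in the scene. Friction and masses are not known exactly. Their poses are not given: they have to be found in the camera images.
- rotor_a_mid (a point): glaze-mixer rotor, one of three alike: a bridge 144 long (x), 28 wide (y), 103 mm tall (z). Point: its centre, half-way up. Heights from the feet: two downturned paddles at x = -66, +66 (12 thick, 58 high); crossbar 22 wide, from 58 to 63; blue hub 30 (x) by 28 (y) on its middle from 63 to 103, gripped across the 28. Under the hub a V slot along y, peak at 57, mouth 16 wide at 49. 0.19 to 0.29 kg
- rotor_b_mid (a point): glaze-mixer rotor, one of three alike: a bridge 144 long (x), 28 wide (y), 103 mm tall (z). Point: its centre, half-way up. Heights from the feet: two downturned paddles at x = -66, +66 (12 thick, 58 high); crossbar 22 wide, from 58 to 63; blue hub 30 (x) by 28 (y) on its middle from 63 to 103, gripped across the 28. Under the hub a V slot along y, peak at 57, mouth 16 wide at 49. 0.19 to 0.29 kg
- rotor_c_mid (a point): glaze-mixer rotor, one of three alike: a bridge 144 long (x), 28 wide (y), 103 mm tall (z). Point: its centre, half-way up. Heights from the feet: two downturned paddles at x = -66, +66 (12 thick, 58 high); crossbar 22 wide, from 58 to 63; blue hub 30 (x) by 28 (y) on its middle from 63 to 103, gripped across the 28. Under the hub a V slot along y, peak at 57, mouth 16 wide at 49. 0.19 to 0.29 kg
- rack: sloping wooden drain rack, fixed. Origin: centre of its underside. The board, 170 long by 236 mm wide (y), rises to its +x by 32 degrees from a low edge at x = -72, z = 26 mm with a lip. Three lanes at y = -74, 0, 74 mm, one rotor in each, feet on the board, length up the slope, hub square off the board, so the tool tilts 32 degrees to take it square. Low ribs (7 mm) between lanes.
- knife: long knife edge on top of the stand, room for three rotors 80 mm apart. Origin: middle of the edge, 105 mm above the table; edge 240 mm long along y, z up. A rotor hangs across it along x, slot peak on the edge, its centre 5.5 mm below; the V guides it in from 5 mm off. A true rotor rests within 3 degrees of level; one with hidden weight (25 g in one paddle, unseen) dips about 15 degrees, onto a rest.
- stand: balancing stand, fixed: green base 112 (x) by 250 (y) by 14 mm, a clamp bar with the knife edge on top, and along each side of it a rubber-capped rest bar, 9 mm thick, at x = -32 and +32 mm, tops 8.5 mm below the edge. Origin: centre of its underside, straight below the middle of the edge; same axes as the knife.
- bin: red reject bin, fixed, 204 (x) by 120 (y) mm outside, rim lip to 128 mm, walls 4 mm thick, rim at 64 mm. Origin: centre of its underside; the floor's top is at z = 4 mm. A rotor fits with its length along x, hub standing above the rim. On the left or the right; the banding wheel is on the other side.
- banding_wheel: banding wheel: round aluminium turntable 224 mm across, top at 84 mm, on a foot, fixed. Origin: centre of its underside.
- jar_blue: blue jar with white lid, 52 mm across, 75 mm high, beside the stand. Origin: centre of its underside. Bystander.
- jar_amber: amber jar with black lid, 52 mm across, 75 mm high, beside the stand. Origin: centre of its underside. Bystander.
- brush_pot: clay pot 68 mm across and 95 mm high with three brushes standing up to 215 mm, within 42 mm of its axis. Origin: centre of its underside. Bystander near a side of the rack.
- kiln_post: white kiln post, 44 by 44 mm, 200 mm tall, stands upright. Origin: centre of its underside. Bystander near a side of the rack.
- painted_tile: grey tile with a painted flower, 150 mm square, 9 mm thick, lying on the banding wheel. Origin: centre of its underside. Bystander.
- tile_stack: stack of four 100 mm tiles, 32 mm high. Origin: centre of its underside. Bystander.
- mop_brush: brush 190 mm long lying on the table. Origin at its underside. Bystander.

How it is judged:
On the way:
1. an off-centre rotor has been set by its slot on the knife edge and let go, and has dipped onto a rest and settled there ((((contact force between rotor_a and knife above 0.5 N and contact force between rotor_a and the fingers below 0.05 N and angular speed of rotor_a below 0.2 rad/s and x of rotor_a_mid in the frame of knife between -0.008 and 0.008 m and y of rotor_a_mid in the frame of knife between -0.112 and 0.112 m and z of rotor_a_mid in the frame of knife between -0.012 and 0 m) and angle between rotor_a_mid's own z axis and vertical above 0.15 rad) or ((contact force between rotor_b and knife above 0.5 N and contact force between rotor_b and the fingers below 0.05 N and angular speed of rotor_b below 0.2 rad/s and x of rotor_b_mid in the frame of knife between -0.008 and 0.008 m and y of rotor_b_mid in the frame of knife between -0.112 and 0.112 m and z of rotor_b_mid in the frame of knife between -0.012 and 0 m) and angle between rotor_b_mid's own z axis and vertical above 0.15 rad) or ((contact force between rotor_c and knife above 0.5 N and contact force between rotor_c and the fingers below 0.05 N and angular speed of rotor_c below 0.2 rad/s and x of rotor_c_mid in the frame of knife between -0.008 and 0.008 m and y of rotor_c_mid in the frame of knife between -0.112 and 0.112 m and z of rotor_c_mid in the frame of knife between -0.012 and 0 m) and angle between rotor_c_mid's own z axis and vertical above 0.15 rad))), for 0.4 s.
At the end, for the whole second after the job is handed in: The one rotor that dips is at rest in the red bin, its centre below the rim; the two true ones hang by their slots on the knife edge, let go, level within 6 degrees and still (under 0.2 rad/s) ((((x of rotor_c_mid in the frame of bin between -0.085 and 0.085 m and y of rotor_c_mid in the frame of bin between -0.05 and 0.05 m and z of rotor_c_mid in the frame of bin between 0.01 and 0.064 m) and linear speed of rotor_c below 0.02 m/s and (contact force between rotor_a and knife above 0.5 N and contact force between rotor_a and the fingers below 0.05 N and angular speed of rotor_a below 0.2 rad/s and x of rotor_a_mid in the frame of knife between -0.008 and 0.008 m and y of rotor_a_mid in the frame of knife between -0.112 and 0.112 m and z of rotor_a_mid in the frame of knife between -0.012 and 0 m) and angle between rotor_a_mid's own z axis and vertical below 0.11 rad and (contact force between rotor_b and knife above 0.5 N and contact force between rotor_b and the fingers below 0.05 N and angular speed of rotor_b below 0.2 rad/s and x of rotor_b_mid in the frame of knife between -0.008 and 0.008 m and y of rotor_b_mid in the frame of knife between -0.112 and 0.112 m and z of rotor_b_mid in the frame of knife between -0.012 and 0 m) and angle between rotor_b_mid's own z axis and vertical below 0.11 rad) or ((x of rotor_a_mid in the frame of bin between -0.085 and 0.085 m and y of rotor_a_mid in the frame of bin between -0.05 and 0.05 m and z of rotor_a_mid in the frame of bin between 0.01 and 0.064 m) and linear speed of rotor_a below 0.02 m/s and (contact force between rotor_b and knife above 0.5 N and contact force between rotor_b and the fingers below 0.05 N and angular speed of rotor_b below 0.2 rad/s and x of rotor_b_mid in the frame of knife between -0.008 and 0.008 m and y of rotor_b_mid in the frame of knife between -0.112 and 0.112 m and z of rotor_b_mid in the frame of knife between -0.012 and 0 m) and angle between rotor_b_mid's own z axis and vertical below 0.11 rad and (contact force between rotor_c and knife above 0.5 N and contact force between rotor_c and the fingers below 0.05 N and angular speed of rotor_c below 0.2 rad/s and x of rotor_c_mid in the frame of knife between -0.008 and 0.008 m and y of rotor_c_mid in the frame of knife between -0.112 and 0.112 m and z of rotor_c_mid in the frame of knife between -0.012 and 0 m) and angle between rotor_c_mid's own z axis and vertical below 0.11 rad) or ((x of rotor_b_mid in the frame of bin between -0.085 and 0.085 m and y of rotor_b_mid in the frame of bin between -0.05 and 0.05 m and z of rotor_b_mid in the frame of bin between 0.01 and 0.064 m) and linear speed of rotor_b below 0.02 m/s and (contact force between rotor_c and knife above 0.5 N and contact force between rotor_c and the fingers below 0.05 N and angular speed of rotor_c below 0.2 rad/s and x of rotor_c_mid in the frame of knife between -0.008 and 0.008 m and y of rotor_c_mid in the frame of knife between -0.112 and 0.112 m and z of rotor_c_mid in the frame of knife between -0.012 and 0 m) and angle between rotor_c_mid's own z axis and vertical below 0.11 rad and (contact force between rotor_a and knife above 0.5 N and contact force between rotor_a and the fingers below 0.05 N and angular speed of rotor_a below 0.2 rad/s and x of rotor_a_mid in the frame of knife between -0.008 and 0.008 m and y of rotor_a_mid in the frame of knife between -0.112 and 0.112 m and z of rotor_a_mid in the frame of knife between -0.012 and 0 m) and angle between rotor_a_mid's own z axis and vertical below 0.11 rad))); the robot touches nothing.
It fails at once if a bystander (jars, brush pot, kiln post, tiles, brush) is shifted by more than 25 mm or knocked over (distance of any of jar_blue, jar_amber, brush_pot, kiln_post, painted_tile, tile_stack, mop_brush from where it was at the start of the episode above 0.025 m or angle between any of jar_blue, jar_amber, brush_pot, kiln_post, painted_tile, tile_stack's own z axis and vertical above 0.4 rad).
It fails at once if a rotor is dropped: it moves faster than 0.6 m/s while no finger touches it (a fall of about 20 mm) ((linear speed of rotor_a above 0.6 m/s and contact force between rotor_a and the fingers below 0.05 N) or (linear speed of rotor_b above 0.6 m/s and contact force between rotor_b and the fingers below 0.05 N) or (linear speed of rotor_c above 0.6 m/s and contact force between rotor_c and the fingers below 0.05 N)).
It fails at once if a rotor is banged: it strikes the stand or the bin with more than 120 N (contact force between any of rotor_a, rotor_b, rotor_c and stand above 120 N or contact force between any of rotor_a, rotor_b, rotor_c and bin above 120 N).
It also fails if it takes over 72 s, if anything falls off the work surface, if the arm or the gripper's body presses on something with over 40 N, if the wrist force passes 120 N, or if a joint passes its speed limit or range.

## Working session

There is one attempt and no reset: what is moved stays moved. The work goes in short steps, Python scripts to look and compute and a tool call to move; the robot and the scene stay as the last step left them, time stands still between calls to the robot, and variables do not carry over. Pictures are saved under pics/ and viewed, at most 13 in all, crops included, and the job is handed in when it is done.

Besides the shell and the picture viewer there is one more tool, called after "Request:" by a JSON object that holds its "method" and its "body". carry_out: Moves the arm, as the interface text tells. Its arguments: {"type":"object","properties":{"commands":{"type":"array","items":{"type":"array","items":{"type":"array","items":{"type":"number"}}}},"squeeze":{"type":"number"}},"required":["commands"]}

```bash
mkdir -p pics
cat > h.py <<'E'
import numpy as np, cv2
from cell import status, read_camera, robot
def cam(n):
    return read_camera(n)
def ray(c,uv):
    uv=np.asarray(uv,float).reshape(-1,2); K=c["K"]
    p=np.c_[(uv[:,0]-K[0,2])/K[0,0],(uv[:,1]-K[1,2])/K[1,1]]
    q=p.copy()
    for _ in range(20): q=p/(1+c["k1"]*(q**2).sum(1,keepdims=True))
    d=np.c_[q,np.ones(len(q))]
    return -c["R"].T@c["t"], d@c["R"], d
def onplane(c,uv,z):
    o,w,_=ray(c,uv); return o+w*((z-o[2])/w[:,2])[:,None]
def cloud(c):
    h,w=c["z_map"].shape; vv,uu=np.mgrid[:h,:w]
    o,r,_=ray(c,np.c_[uu.ravel(),vv.ravel()])
    return (o+r*c["z_map"].reshape(-1,1)).reshape(h,w,3)
E
python3 - <<'E'
from h import *
for n in("top","scene"):
    c=cam(n); cv2.imwrite(f"pics/{n}0.png",c["img"]); print(n,c["K"][0,0],c["k1"],-c["R"].T@c["t"],(c["z_map"]>0).mean())
    np.savez(f"{n}0.npz",**c)
print(status.read_state())
E
```

```text
top 443.0116167735136 0.050275986899615634 [0.38975411 0.02637553 1.48396702] 0.9959309895833334
scene 497.7560283726923 0.0047440982969941155 [ 0.98728737 -0.49254593  1.05461748] 0.9961954752604166
{'t': 0.1, 'q': array([ 1.15190970e+00,  2.21119576e-01,  1.52748765e+00,  1.97683425e-05,
        1.39470367e+00, -1.26090284e-01]), 'joint_vel': array([ 3.29414052e-05, -1.22371964e-03, -4.67883587e-03, -1.40967241e-03,
       -6.43442057e-04,  1.62728497e-03]), 'joint_torque': array([-5.64885104e-04, -4.95951784e+01, -3.88519979e+01,  7.01191532e-02,
        5.14853897e-02, -4.64906535e-06]), 'position': array([0.18014672, 0.59786724, 0.20416862]), 'tcp_rot': array([-2.40585460e-04,  1.45877454e-01,  9.89302295e-01, -8.24805594e-04]), 'force': array([ 0.10820449, -0.55051492,  0.18680352]), 'wrist_torque': array([-0.02828443,  0.05719782,  0.01827933]), 'gripper_force': 0.0, 'finger_gap': 0.08644369929645662}
```

View pics/top0.png

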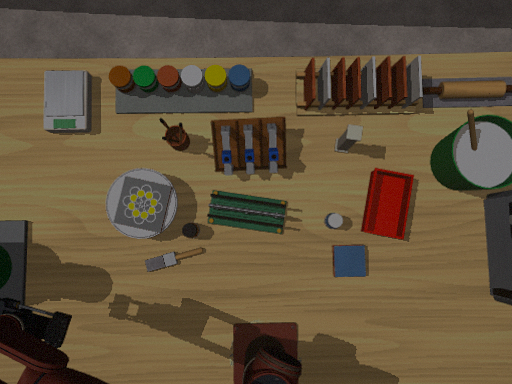

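View pics/scene0.png

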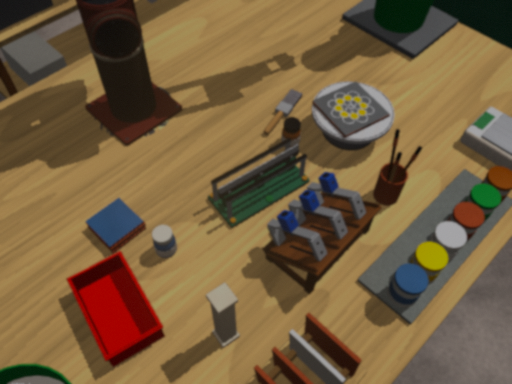

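Run:
```python
from h import *
c=dict(np.load("top0.npz")); P=cloud(c); hsv=cv2.cvtColor(c["img"],cv2.COLOR_BGR2HSV); H,S,V=cv2.split(hsv)
def comp(m,amin,nm,box=None):
    if box: 
        k=np.zeros_like(m); x0,y0,x1,y1=box; k[y0:y1,x0:x1]=1; m=m&k
    n,l,s,ce=cv2.connectedComponentsWithStats(m.astype(np.uint8))
    for i in range(1,n):
        if s[i,4]<amin: continue
        p=P[l==i]; r=cv2.minAreaRect(p[:,:2].astype(np.float32)*1000)
        print(nm,s[i,4],ce[i].round(1),"med",np.median(p,0).round(4),"z",np.percentile(p[:,2],[3,50,97]).round(3),"rect",np.round(r[0],1),np.round(r[1],1),round(r[2],1))
Z=P[...,2]
comp(((H>105)&(H<130)&(S>150)),8,"hub",(200,110,300,185))
comp(((H<8)|(H>172))&(S>200)&(Z>.052),20,"binrim",(355,160,420,250))
comp((H>60)&(H<95)&(S>60),20,"green",(195,180,300,240))
comp((Z>.095)&(Z<.115),20,"knife",(195,180,300,240))
comp((Z>.15),10,"post",(320,110,375,160)); comp((Z>.06)&(Z<.2),10,"jar",(320,205,350,235)); comp((Z>.06)&(Z<.2),10,"jar",(178,220,202,242));comp((Z>.03)&(Z<.3),10,"pot",(155,110,200,155))
comp((Z>.01)&(Z<.3),60,"rack",(203,110,300,185))
# gradient of slope on rack
m=np.zeros_like(Z,bool); m[115:172,210:290]=1
q=P[m&(Z>.01)&(Z<.13)&(H<25)]; A=np.c_[q[:,:2],np.ones(len(q))]
for _ in range(6):
    f=np.linalg.lstsq(A,q[:,2],rcond=None)[0]; k=abs(A@f-q[:,2])<.008; A,q=A[k],q[k]
print("plane",f,len(q),np.degrees(np.arctan(np.hypot(f[0],f[1]))),"yaw",np.degrees(np.arctan2(f[1],f[0])))
im=cv2.resize(c["img"][105:245,150:430],None,fx=2.8,fy=2.8,interpolation=cv2.INTER_CUBIC); cv2.imwrite("pics/topcrop.png",im)
```

```text
hub 93 [248.9 155. ] med [0.6292 0.0427 0.1553] z [0.134 0.155 0.167] rect [631.9  42.8] [24.6 41.3] 89.6
hub 91 [272.8 153.6] med [ 0.6326 -0.0283  0.1561] z [0.135 0.156 0.168] rect [521. -11.] [ 28.8 271.4] 80.2
hub 86 [226.2 156.3] med [0.6268 0.1119 0.1557] z [0.141 0.156 0.165] rect [627.9 112.2] [24.4 38.2] 88.6
binrim 556 [389.1 203.2] med [ 0.4826 -0.4058  0.0631] z [0.055 0.063 0.07 ] rect [ 490.6 -229.7] [502.2 225.5] 87.3
green 227 [248.6 197.1] med [0.5134 0.0497 0.0158] z [0.01  0.016 0.022] rect [513.5  47.2] [209.3  13. ] 80.6
green 461 [247.3 205.3] med [0.4865 0.0534 0.0175] z [0.01  0.018 0.031] rect [447.6  58.1] [244.9 102.1] 79.5
green 455 [246.1 216. ] med [0.45   0.0571 0.0233] z [0.011 0.023 0.069] rect [428.6  60.8] [245.   64.9] 80.2
green 364 [244.3 224.7] med [0.4215 0.0627 0.0154] z [0.01  0.015 0.096] rect [413.6  63.7] [213.3  34.5] 80.4
knife 45 [219.4 196.2] med [0.511  0.1391 0.0986] z [0.096 0.099 0.103] rect [510.7 139.1] [56.5  8.5] 80.9
knife 133 [256.5 201.7] med [0.4908 0.0236 0.0983] z [0.095 0.098 0.103] rect [490.9  18.7] [175.    9.1] 80.6
[... 391 characters left out ...]
06] z [0.155 0.201 0.206] rect [ 538.6 -140.9] [ 57.6 444.1] 49.1
jar 172 [334.3 220.3] med [ 0.4308 -0.2231  0.0761] z [0.068 0.076 0.083] rect [ 431.2 -223.8] [44.1 44.7] 89.1
jar 175 [189.  230.1] med [0.4069 0.2366 0.0763] z [0.069 0.076 0.081] rect [407.1 237. ] [44.9 43.7] 22.8
pot 430 [174.9 135.1] med [0.7095 0.2811 0.0908] z [0.035 0.091 0.212] rect [707.  272.8] [70.8 70.3] 8.0
rack 99 [228.  110.7] med [0.8078 0.1131 0.0133] z [0.01  0.013 0.02 ] rect [807.  116.4] [162.    8.1] 88.7
rack 3864 [248.8 144.7] med [0.6748 0.0427 0.0942] z [0.035 0.094 0.16 ] rect [668.7  39.9] [173.5 248.7] 2.8
plane [ 0.57900849  0.02695615 -0.31991292] 2021 30.098109086143747 yaw 2.6655205903541046
```

View pics/topcrop.png

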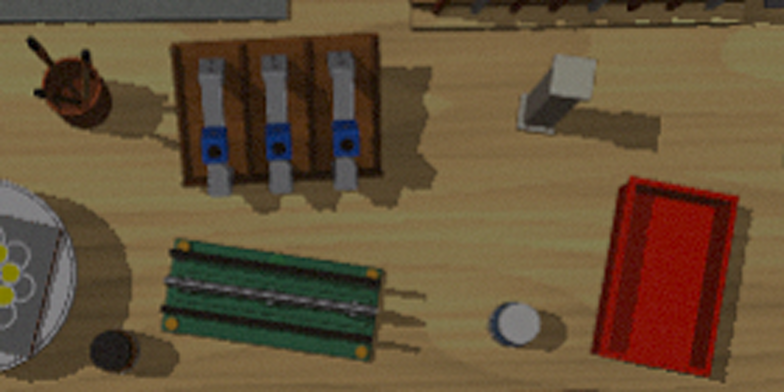

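```bash
cat >> h.py <<'E'
from scipy.spatial.transform import Rotation as Ro
def plan(tgt,yang=None,st=None):
    """shift (tool axes) and turn units to world target tgt with tool y at world angle yang (deg, mod 180)"""
    s=st or status.read_state(); q=s["tcp_rot"]; R=Ro.from_quat([q[1],q[2],q[3],q[0]])
    d=R.inv().apply(np.array(tgt)-s["position"]); y=R.apply([0,1,0]); a=np.degrees(np.arctan2(y[1],y[0]))
    tu=0 if yang is None else -((yang-a+90)%180-90)/5
    print("t",round(s["t"],2),"pos",s["position"].round(4),"yang",round(a,2),"q6",round(s["q"][5],2),"gap",round(s["finger_gap"],4),"| shift",d.round(4),"turn",round(tu,2))
E
python3 - <<'E'
from h import *
plan((.60,.0427,.30),92.6)
c=dict(np.load("top0.npz")); P=cloud(c); hsv=cv2.cvtColor(c["img"],cv2.COLOR_BGR2HSV); H,S,V=cv2.split(hsv)
m=((H<8)|(H>172))&(S>170); k=np.zeros_like(m); k[160:250,355:425]=1
n,l,s,ce=cv2.connectedComponentsWithStats((m&k).astype(np.uint8)); i=1+s[1:,4].argmax()
u=np.argwhere(l==i)[:,::-1]; W=onplane(c,u,.064)
W=W[(P[l==i][:,2]>.057)&(P[l==i][:,2]<.072)]
print("bin",cv2.minAreaRect(W[:,:2].astype(np.float32)*1000))
E
```

```text
t 0.1 pos [0.1801 0.5979 0.2042] yang 73.22 q6 -0.13 gap 0.0864 | shift [-0.5622 -0.4105 -0.0953] turn -3.88
bin ((482.58349609375, -401.1632995605469), (126.33318328857422, 210.3801727294922), 78.13922119140625)
```

Request:
{"method": "carry_out", "body": {"commands": [[[0.4,-0.04,-0.03,-0.03,-1],[0.4,-0.07,-0.05,-0.06,-2],[0.4,-0.1,-0.07,-0.09,-3],[0.4,-0.13,-0.09,-0.095,-3.88],[0.4,-0.16,-0.115,-0.095,-3.88],[0.4,-0.19,-0.135,-0.095,-3.88],[0.4,-0.22,-0.16,-0.095,-3.88],[0.4,-0.25,-0.18,-0.095,-3.88],[0.4,-0.28,-0.2,-0.095,-3.88],[0.4,-0.31,-0.225,-0.095,-3.88]]]}}

```text
t: 0.93
position: [0.4131, 0.2918, 0.2999]
tcp_rot: [-0.0, -0.023, 1.0, 0.0]
force: [1.1, 0.7, -0.1]
finger_gap: 0.0526
gripper_force: 0.0
```

```bash
python3 -c "
from h import *
plan((.60,.0427,.30),92.6)"
```

```text
t 0.93 pos [0.4131 0.2918 0.2999] yang 92.62 q6 -1.16 gap 0.0526 | shift [-1.753e-01 -2.574e-01 -2.000e-04] turn 0.0
```

Request:
{"method": "carry_out", "body": {"commands": [[[0.4,-0.022,-0.034,0,0],[0.4,-0.044,-0.068,0,0],[0.4,-0.066,-0.1,0,0],[0.4,-0.09,-0.135,0,0],[0.4,-0.115,-0.17,0,0],[0.4,-0.14,-0.205,0,0],[0.4,-0.165,-0.24,0,0],[0.4,-0.17,-0.25,0,0],[0.4,-0.17,-0.25,0,0],[0.4,-0.17,-0.25,0,0]]]}}

```text
t: 1.77
position: [0.5932, 0.0511, 0.2992]
tcp_rot: [-0.001, -0.022, 1.0, 0.0]
force: [-0.5, 0.4, 0.2]
finger_gap: 0.0522
gripper_force: 0.0
```

Run:
```python
from h import *
c=cam("wrist"); np.savez("w1.npz",**c); cv2.imwrite("pics/w1.png",c["img"])
plan((.6,.0427,.3),92.6)
print(-c["R"].T@c["t"],c["R"][2])
```

```text
t 1.82 pos [0.5929 0.0521 0.2995] yang 92.61 q6 -1.66 gap 0.0525 | shift [-0.0067 -0.0097 -0.0005] turn 0.0
[0.51018798 0.04846106 0.47928556] [ 0.29630059  0.01313887 -0.95500436]
```

View pics/w1.png

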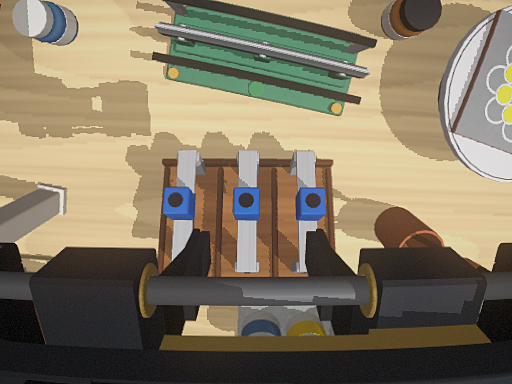

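Run:
```python
from h import *
c=dict(np.load("w1.npz")); P=cloud(c); g=c["img"].astype(int)
H,S,V=cv2.split(cv2.cvtColor(c["img"],cv2.COLOR_BGR2HSV))
n32=np.array([-np.sin(np.radians(32)),0,np.cos(np.radians(32))]); n32=Ro.from_euler('z',2.7,degrees=True).apply(n32)
m=(H>100)&(H<130)&(S>120); m[:170]=0; m[235:]=0
n,l,s,ce=cv2.connectedComponentsWithStats(m.astype(np.uint8))
for i in range(1,n):
    if s[i,4]<100: continue
    x,y,w,h=s[i,:4]; sub=V[y+4:y+h-4,x+4:x+w-4]; d=np.argwhere(sub<55); dot=d.mean(0)[::-1]+[x+4,y+4]
    p=P[l==i]; p=p[p[:,2]>.11]
    zd=np.median(P[int(dot[1])-4:int(dot[1])+5,int(dot[0])-4:int(dot[0])+5].reshape(-1,3),0)
    top=onplane(c,dot,zd[2])[0]
    print(s[i],"dot",dot.round(1),len(d),"3D",top.round(4),"hubcentre",(top-.020*n32).round(4),"zrange",np.percentile(p[:,2],[3,97]).round(3))
# knife edge: points with z .099-.112 near line
K=np.argwhere((P[...,2]>.1005)&(P[...,2]<.112))
K=K[(K[:,0]<100)&(K[:,1]>140)&(K[:,1]<390)]
W=onplane(c,K[:,::-1],.105); r=cv2.minAreaRect(W[:,:2].astype(np.float32)*1000); print("knife",len(K),r)
for b in np.linspace(W[:,1].min(),W[:,1].max(),5): 
    q=W[abs(W[:,1]-b)<.012]; print(q.mean(0).round(4),len(q),q[:,0].min().round(4),q[:,0].max().round(4))
```

```text
<stdin>:9: RuntimeWarning: Mean of empty slice.
  ret = um.true_divide(
Traceback (most recent call last):
ValueError: cannot convert float NaN to integer
```

Run:
```python
from h import *
c=dict(np.load("w1.npz")); P=cloud(c)
H,S,V=cv2.split(cv2.cvtColor(c["img"],cv2.COLOR_BGR2HSV))
a=np.radians(32); n32=Ro.from_euler('z',2.7,degrees=True).apply([-np.sin(a),0,np.cos(a)])
for uv in((175,201),(246,200),(312,200)):
    x,y=uv; sub=V[y-12:y+13,x-12:x+13]<80; n,l,s,ce=cv2.connectedComponentsWithStats(sub.astype(np.uint8)); i=1+s[1:,4].argmax()
    dot=ce[i]+[x-12,y-12]; zd=np.median(P[y-5:y+6,x-5:x+6,2]); top=onplane(c,dot,zd)[0]
    print("dot",dot.round(1),s[i,4],"3D",top.round(4),"hubcentre",(top-.020*n32).round(4))
K=np.argwhere((P[...,2]>.1005)&(P[...,2]<.112))
K=K[(K[:,0]<100)&(K[:,1]>140)&(K[:,1]<390)]
W=onplane(c,K[:,::-1],.105); r=cv2.minAreaRect(W[:,:2].astype(np.float32)*1000); print("knife",len(K),r)
for b in np.linspace(W[:,1].min(),W[:,1].max(),5): 
    q=W[abs(W[:,1]-b)<.012]; print(q.mean(0).round(4),len(q),q[:,0].min().round(4),q[:,0].max().round(4))
```

```text
dot [175.  199.4] 155 3D [ 0.6222 -0.0326  0.1574] hubcentre [ 0.6328 -0.0321  0.1405]
dot [245.7 199.8] 163 3D [0.6196 0.041  0.1565] hubcentre [0.6302 0.0415 0.1396]
dot [312.5 200.2] 159 3D [0.6171 0.1104 0.1566] hubcentre [0.6277 0.1109 0.1396]
knife 978 ((464.5030212402344, 53.026123046875), (238.6881561279297, 5.234861850738525), 80.49481964111328)
[ 0.4459 -0.0583  0.105 ] 56 0.4425 0.4495
[ 0.4548 -0.0053  0.105 ] 107 0.4506 0.4591
[0.4644 0.0528 0.105 ] 105 0.4607 0.4681
[0.4744 0.1119 0.105 ] 102 0.4702 0.4783
[0.4827 0.1648 0.105 ] 46 0.48 0.4851
```

```bash
python3 -c "
from h import *
plan((.6328,-.0321,.2),92.6);plan((.6328,-.0321,.138),92.6)"
```

```text
t 1.82 pos [0.5929 0.0521 0.2995] yang 92.61 q6 -1.66 gap 0.0525 | shift [-0.0362 -0.086   0.0994] turn 0.0
t 1.82 pos [0.5929 0.0521 0.2995] yang 92.61 q6 -1.66 gap 0.0525 | shift [-0.0363 -0.0861  0.1614] turn 0.0
```

Request:
{"method": "carry_out", "body": {"commands": [[[0.4,-0.015,-0.035,0.01,0],[0.4,-0.03,-0.07,0.03,0],[0.4,-0.036,-0.086,0.06,0],[0.4,-0.036,-0.086,0.095,0],[0.4,-0.036,-0.086,0.1,0],[0.4,-0.036,-0.086,0.1,0],[0.4,-0.036,-0.086,0.1,0]]]}}

```text
t: 2.4
position: [0.6334, -0.031, 0.2016]
tcp_rot: [0.0, -0.024, 1.0, 0.0]
force: [0.4, 0.5, 0.6]
finger_gap: 0.0523
gripper_force: 0.0
```

```bash
python3 -c "
from h import *
plan((.6328,-.0321,.138),92.6)
c=cam('wrist'); cv2.imwrite('pics/w2.png',c['img']); print(status.read_state()['force'])"
```

```text
t 2.4 pos [ 0.6334 -0.031   0.2016] yang 92.74 q6 -1.79 gap 0.0523 | shift [ 0.0008 -0.0011  0.0636] turn 0.03
[0.33446055 0.32648639 0.43799099]
```

View pics/w2.png

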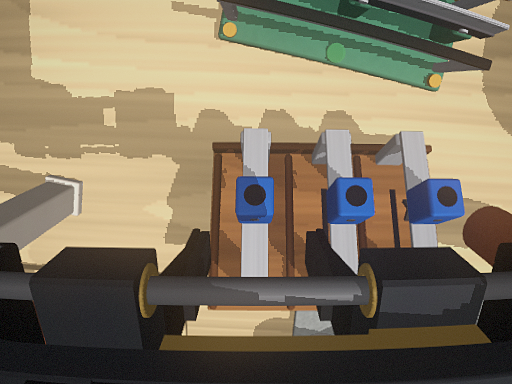

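Request:
{"method": "carry_out", "body": {"commands": [[[0.4,0.001,-0.001,0.03,0],[0.4,0.001,-0.001,0.055,0],[0.4,0.001,-0.001,0.0635,0],[0.4,0.001,-0.001,0.0635,0],[0.75,0.001,-0.001,0.0635,0],[0.8,0.001,-0.001,0.0635,0],[0.8,0.001,-0.001,0.0635,0],[0.8,0.001,-0.001,0.0635,0],[0.8,0.001,-0.001,0.0635,0]]], "squeeze": 15}}

```text
t: 3.2
position: [0.6332, -0.0339, 0.138]
tcp_rot: [0.001, -0.023, 1.0, -0.0]
force: [-0.5, 0.6, 4.6]
finger_gap: 0.0277
gripper_force: 15.0
```

```bash
python3 -c "
from h import *
plan((.6328,-.0321,.23),92.6);plan((.54,-.17,.23),80.6)
s=status.read_state();print(s['gripper_force'],s['force'])"
```

```text
t 3.2 pos [ 0.6332 -0.0339  0.138 ] yang 92.62 q6 -1.79 gap 0.0277 | shift [ 0.0002  0.0018 -0.092 ] turn 0.0
t 3.2 pos [ 0.6332 -0.0339  0.138 ] yang 92.62 q6 -1.79 gap 0.0277 | shift [ 0.0992 -0.1317 -0.0922] turn 2.4
15.021310150623322 [-0.5065735   0.58525893  4.5737313 ]
```

Request:
{"method": "carry_out", "body": {"commands": [[[0.8,0,0,-0.02,0],[0.8,0,0,-0.045,0],[0.8,0,0,-0.075,0],[0.8,0.01,-0.015,-0.1,0],[0.8,0.03,-0.04,-0.1,0.6],[0.8,0.05,-0.065,-0.1,1.2],[0.8,0.07,-0.09,-0.1,1.8],[0.8,0.09,-0.12,-0.095,2.4],[0.8,0.099,-0.132,-0.08,2.4],[0.8,0.099,-0.132,-0.08,2.4]]]}}

```text
t: 4.03
position: [0.5362, -0.1725, 0.2138]
tcp_rot: [-0.002, 0.084, 0.996, 0.0]
force: [-0.6, 0.7, -3.1]
finger_gap: 0.0274
gripper_force: 15.0
```

```bash
python3 -c "
from h import *
plan((.54,-.17,.083),80.6)
s=status.read_state();print(s['gripper_force'],s['force'],s['wrist_torque'])
c=cam('scene'); cv2.imwrite('pics/s1.png',cv2.resize(c['img'][150:384,100:412],None,fx=2,fy=2))"
```

```text
t 4.03 pos [ 0.5362 -0.1725  0.2138] yang 80.4 q6 -1.85 gap 0.0274 | shift [-0.0039  0.0031  0.1308] turn -0.04
14.989382922649384 [-0.55130556  0.74796979 -3.13288083] [0.10306668 0.14518091 0.01750192]
```

View pics/s1.png

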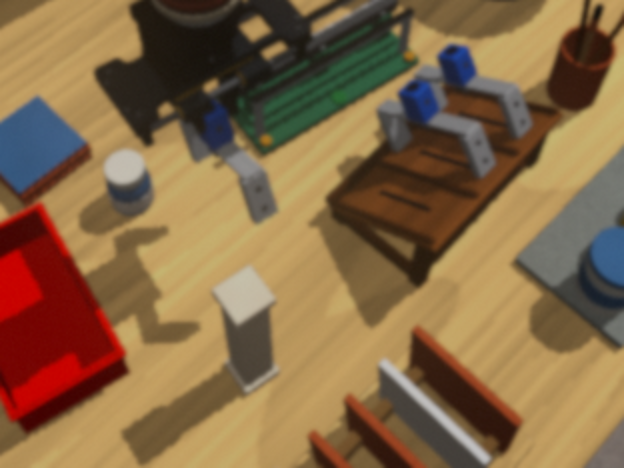

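Request:
{"method": "carry_out", "body": {"commands": [[[0.8,0,0,0.035,0],[0.8,0,0,0.07,0],[0.8,0,0,0.095,0],[0.8,0,0,0.102,0],[0.8,0,0,0.108,0],[0.8,0,0,0.114,0],[0.8,0,0,0.12,0],[0.8,0,0,0.126,0],[0.8,0,0,0.131,0],[0.8,0,0,0.132,0]]], "squeeze": 8}}

```text
t: 4.92
position: [0.5402, -0.1703, 0.0848]
tcp_rot: [0.001, 0.082, 0.997, -0.0]
force: [0.9, -0.1, -0.7]
finger_gap: 0.0278
gripper_force: 8.0
```

```bash
python3 -c "
from h import *
plan((.54,-.17,.081),80.6)
s=status.read_state();print(s['gripper_force'],s['force'],s['wrist_torque'])
c=cam('scene'); cv2.imwrite('pics/s2.png',cv2.resize(c['img'][170:300,130:310],None,fx=3,fy=3))
c=cam('wrist'); np.savez('w3.npz',**c)"
```

```text
t 4.92 pos [ 0.5402 -0.1703  0.0848] yang 80.62 q6 -1.85 gap 0.0278 | shift [0.0002 0.0003 0.0038] turn 0.0
7.999947667121887 [ 0.89475514 -0.05542657 -0.71571065] [ 0.02046041 -0.10057556 -0.01733154]
```

View pics/s2.png

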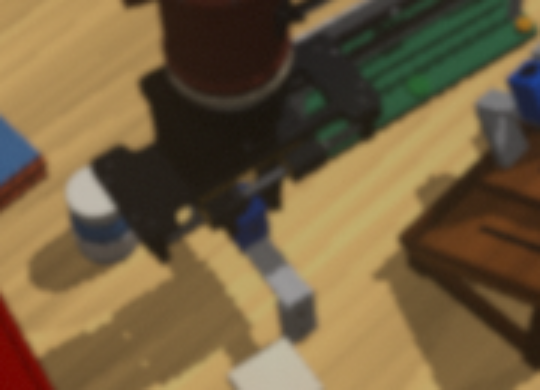

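Request:
{"method": "carry_out", "body": {"commands": [[[0.8,0,0,0.002,0],[0.8,0,0,0.004,0],[0.8,0,0,0.005,0],[0.8,0,0,0.005,0]]]}}

```text
t: 5.35
position: [0.5404, -0.1706, 0.0809]
tcp_rot: [0.001, 0.082, 0.997, -0.0]
force: [-0.3, 0.1, 4.9]
finger_gap: 0.0273
gripper_force: 8.0
```

```bash
python3 -c "
from h import *
K0=np.array((.4642,.0542));y=np.array((np.cos(np.radians(80.6)),np.sin(np.radians(80.6))))
s=status.read_state();print(s['gripper_force'],s['force'],s['wrist_torque'])
for k in (-.08,0,.08): p=K0+k*y; print(p); plan((*p,.19),80.6)
"
```

```text
8.000943213701248 [-0.29226668  0.07972672  4.94068711] [-0.00022958  0.07291963 -0.00149554]
[ 0.45113392 -0.02472577]
t 5.35 pos [ 0.5404 -0.1706  0.0809] yang 80.62 q6 -1.85 gap 0.0273 | shift [ 0.1116  0.1293 -0.1094] turn 0.0
[0.4642 0.0542]
t 5.35 pos [ 0.5404 -0.1706  0.0809] yang 80.62 q6 -1.85 gap 0.0273 | shift [ 0.1116  0.2093 -0.1094] turn 0.0
[0.47726608 0.13312577]
t 5.35 pos [ 0.5404 -0.1706  0.0809] yang 80.62 q6 -1.85 gap 0.0273 | shift [ 0.1116  0.2893 -0.1095] turn 0.0
```

Request:
{"method": "carry_out", "body": {"commands": [[[0.8,0,0,-0.02,0],[0.8,0,0,-0.05,0],[0.8,0.005,0.015,-0.085,0],[0.8,0.02,0.05,-0.115,0],[0.8,0.035,0.085,-0.135,0],[0.8,0.05,0.12,-0.135,0],[0.8,0.065,0.155,-0.135,0],[0.8,0.08,0.19,-0.135,0],[0.8,0.095,0.225,-0.135,0],[0.8,0.105,0.255,-0.13,0]]], "squeeze": 15}}

```text
t: 6.18
position: [0.4764, 0.1008, 0.2103]
tcp_rot: [0.0, 0.081, 0.997, 0.0]
force: [0.1, -0.7, -2.4]
finger_gap: 0.0279
gripper_force: 15.0
```

Request:
{"method": "carry_out", "body": {"commands": [[[0.8,0.004,0.02,0,0],[0.8,0.007,0.034,0,0],[0.8,0.007,0.034,0.005,0],[0.8,0.007,0.034,0.015,0],[0.8,0.007,0.034,0.02,0]]]}}

```text
t: 6.6
position: [0.4753, 0.1326, 0.1877]
tcp_rot: [-0.001, 0.082, 0.997, -0.0]
force: [-0.7, -0.9, -3.8]
finger_gap: 0.0275
gripper_force: 15.0
```

```bash
python3 -c "
from h import *
plan((.4773,.1331,.1287),80.6)
s=status.read_state();print(s['gripper_force'],s['force'],s['wrist_torque'])
c=cam('wrist'); np.savez('w4.npz',**c); cv2.imwrite('pics/w4.png',c['img'])"
```

```text
t 6.6 pos [0.4753 0.1326 0.1877] yang 80.63 q6 -1.29 gap 0.0275 | shift [-0.002   0.0009  0.059 ] turn 0.01
14.99943494796753 [-0.70509198 -0.93000409 -3.78332539] [-0.02749406  0.02514806 -0.00292136]
```

View pics/w4.png

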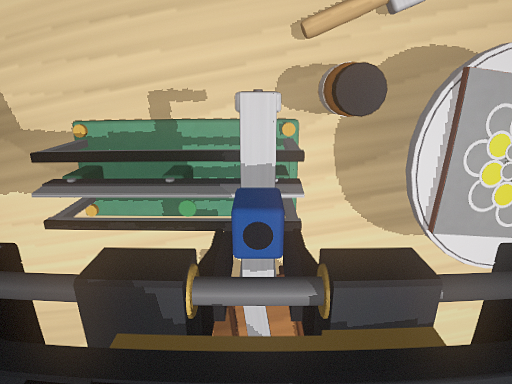

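```bash
cat >> h.py <<'E'
def dotoff(c,s,up=.022,yaw=80.6):
    "hub-dot position in knife axes (x',y') relative to TCP"
    H,S,V=cv2.split(cv2.cvtColor(c["img"],cv2.COLOR_BGR2HSV))
    b=((H>100)&(H<130)&(S>120)).astype(np.uint8); b[:150]=0; b[270:]=0; b[:,:200]=0; b[:,320:]=0
    n,l,st,ce=cv2.connectedComponentsWithStats(b); i=1+st[1:,4].argmax(); x,y,w,h=st[i,:4]
    d=(V[y+3:y+h-3,x+3:x+w-3]<70).astype(np.uint8); n,l,st,ce=cv2.connectedComponentsWithStats(d); i=1+st[1:,4].argmax()
    dot=ce[i]+[x+3,y+3]; p=onplane(c,dot,s["position"][2]+up)[0]; a=np.radians(yaw-90); e=(p-s["position"])[:2]
    print("dot",dot.round(1),st[i,4],"world",p.round(4),"rel",np.array([[np.cos(a),np.sin(a)],[-np.sin(a),np.cos(a)]])@e)
E
python3 - <<'E'
from h import *
c=dict(np.load('w4.npz')); s=status.read_state(); dotoff(c,s); P=cloud(c)
print(P[230:240,235:245].reshape(-1,3).mean(0))
K=np.argwhere((P[...,2]>.1005)&(P[...,2]<.112)); K=K[(K[:,0]>175)&(K[:,0]<200)&(K[:,1]<235)]
W=onplane(c,K[:,::-1],.105); print(len(W),np.polyfit(W[:,1],W[:,0],1), np.polyval(np.polyfit(W[:,1],W[:,0],1),[.0542,.1331]))
E
```

```text
dot [257.6 235.4] 646 world [0.466  0.135  0.2087] rel [-0.00896224  0.00132399]
[0.46332607 0.12577772 0.21014708]
1111 [0.16706271 0.45376926] [0.46282406 0.47600531]
```

Run:
```python
from h import *
c=dict(np.load('w4.npz')); P=cloud(c); T=np.array([.4753,.1326,.1877])
a=np.radians(-9.4); B=np.array([[np.cos(a),np.sin(a),0],[-np.sin(a),np.cos(a),0],[0,0,1]])
Q=(P-T)@B.T
for nm,r in (("hubtop",(222,252,240,276)),("bar",(110,180,246,272)),("hubfront",(195,214,240,276))):
    q=Q[r[0]:r[1],r[2]:r[3]].reshape(-1,3); f=np.polyfit(q[:,0],q[:,2],1); print(nm,q.mean(0).round(4),"tilt",np.degrees(np.arctan(f[0])),"x",q[:,0].min(),q[:,0].max())
for r in range(95,300,12): print(r,Q[r,258].round(4))
```

```text
hubtop [-0.0098  0.0008  0.0231] tilt -31.89714296317757 x -0.0832445231644781 -0.0004613112578802777
bar [-0.0517  0.0013 -0.0164] tilt -9.50572262009502 x -0.0832445231644781 -0.029868176344005556
hubfront [-0.0251  0.0008  0.0147] tilt -60.4788559400947 x -0.0832445231644781 -0.02237233399994754
95 [-0.0808  0.001  -0.0159]
107 [-0.074   0.001  -0.0153]
119 [-0.0671  0.001  -0.0155]
131 [-0.0598  0.001  -0.0179]
143 [-0.0524  0.001  -0.019 ]
155 [-0.0455  0.001  -0.0167]
167 [-0.0378  0.001  -0.0177]
179 [-0.0302  0.001  -0.0173]
191 [-0.0257  0.001  -0.0066]
203 [-0.0249  0.001   0.0128]
215 [-0.0216  0.001   0.0221]
227 [-0.0155  0.001   0.0236]
239 [-0.0086  0.001   0.0234]
251 [-0.001   0.001   0.0224]
263 [ 0.0291  0.001  -0.0179]
275 [ 0.0396  0.001  -0.0197]
287 [-0.0326  0.0011  0.1039]
299 [-0.0303  0.0011  0.106 ]
```

Request:
{"method": "carry_out", "body": {"commands": [[[0.8,-0.01,-0.002,0,0],[0.8,-0.01,-0.002,0.015,0],[0.8,-0.01,-0.002,0.03,0],[0.8,-0.01,-0.002,0.042,0],[0.8,-0.01,-0.002,0.049,0],[0.8,-0.01,-0.002,0.054,0],[0.8,-0.01,-0.002,0.057,0],[0.8,-0.01,-0.002,0.058,0],[0.8,-0.01,-0.002,0.058,0]]]}}

```text
t: 7.4
position: [0.486, 0.1296, 0.1319]
tcp_rot: [0.0, 0.082, 0.997, 0.0]
force: [0.2, 0.1, -2.1]
finger_gap: 0.0276
gripper_force: 15.0
```

```bash
python3 -c "
from h import *
plan((.4773,.1331,.1287),80.6)
s=status.read_state();print(s['gripper_force'],s['force'],s['wrist_torque'])
c=cam('wrist'); dotoff(c,s)"
```

```text
t 7.4 pos [0.486  0.1296 0.1319] yang 80.62 q6 -1.3 gap 0.0276 | shift [0.0092 0.002  0.0032] turn 0.0
14.99925121665001 [ 0.17883067  0.145      -2.13774743] [ 0.03711244  0.04456125 -0.01777589]
dot [257.6 235.2] 649 world [0.4761 0.1321 0.1539] rel [-0.01021904  0.000807  ]
```

Request:
{"method": "carry_out", "body": {"commands": [[[0.8,0,0,0.001,0],[0.8,0,0,0.002,0],[0.8,0,0,0.003,0],[0.8,0,0,0.004,0],[0.8,0,0,0.004,0]]]}}

```text
t: 7.87
position: [0.4871, 0.1296, 0.1291]
tcp_rot: [0.002, 0.082, 0.997, 0.0]
force: [-0.6, -0.8, 4.4]
finger_gap: 0.0274
gripper_force: 15.0
```

Request:
{"method": "carry_out", "body": {"commands": [[[0.65,0,0,-0.0005,0],[0.5,0,0,-0.0005,0],[0.4,0,0,-0.0005,0],[0.4,0,0,-0.0005,0],[0.4,0,0,-0.0005,0],[0.4,0,0,-0.0005,0],[0.4,0,0,-0.0005,0],[0.4,0,0,-0.0005,0]]]}}

```text
t: 8.53
position: [0.4857, 0.1296, 0.128]
tcp_rot: [-0.0, 0.082, 0.997, -0.0]
force: [-0.7, -0.2, 0.0]
finger_gap: 0.0519
gripper_force: 0.0
```

Request:
{"method": "carry_out", "body": {"commands": [[[0.4,0,0,-0.03,0],[0.4,0,0,-0.065,0],[0.4,0,0,-0.1,0],[0.4,0,0,-0.13,0],[0.4,0,0,-0.13,0],[0.4,0,0,-0.13,0]]]}}

```text
t: 9.03
position: [0.4872, 0.1298, 0.2606]
tcp_rot: [0.002, 0.082, 0.997, 0.0]
force: [0.9, -0.5, -1.5]
finger_gap: 0.0524
gripper_force: 0.0
```

```bash
cat >> h.py <<'E'
def tilt(c,yk,K0=(.4642,.0542),a=np.radians(-9.4)):
    "knife-frame profile of what stands at y'=yk: tilt of crossbar about y'"
    B=np.array([[np.cos(a),np.sin(a),0],[-np.sin(a),np.cos(a),0],[0,0,1]])
    Q=((cloud(c)-[*K0,.105])@B.T).reshape(-1,3); Q=Q[(abs(Q[:,1]-yk)<.009)&(abs(Q[:,0])<.09)]
    for nm,m in (("bar",(abs(Q[:,0])>.022)&(abs(Q[:,0])<.07)&(abs(Q[:,2])<.03)),("top",(Q[:,2]>.035)&(Q[:,2]<.056))):
        q=Q[m]; print(nm,len(q),q.mean(0).round(4) if len(q) else "", "tilt",np.degrees(np.arctan(np.polyfit(q[:,0],q[:,2],1)[0])).round(1) if len(q)>10 else "")
E
python3 -c "
from h import *
plan((.6302,.0415,.28),92.6);print(status.read_state()['q'])
c=cam('wrist'); np.savez('w5.npz',**c); cv2.imwrite('pics/w5.png',c['img']); tilt(c,.08)"
```

```text
t 9.03 pos [0.4872 0.1298 0.2606] yang 80.62 q6 -1.3 gap 0.0524 | shift [-0.1556 -0.0638 -0.0188] turn -2.4
[ 1.03814390e-01 -1.09304895e-01  1.76677218e+00  1.23945823e-05
  1.47913885e+00 -1.30335102e+00]
bar 1308 [-0.0198  0.08    0.012 ] tilt -15.1
top 667 [0.0076 0.08   0.0445] tilt -2.1
```

View pics/w5.png

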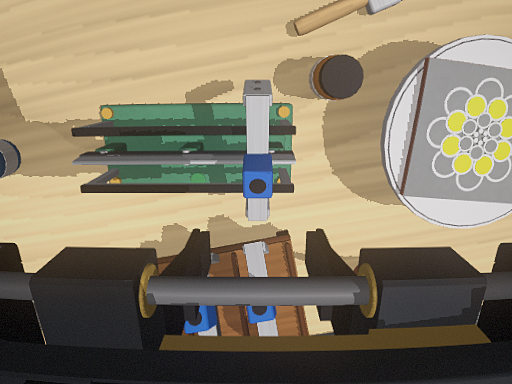

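Request:
{"method": "carry_out", "body": {"commands": [[[0.4,0.005,0,0.04,0],[0.4,0.005,0,0.08,0],[0.4,0.005,0,0.115,0],[0.4,0.005,0,0.132,0],[0.4,0.005,0,0.132,0],[0.7,0.005,0,0.132,0],[0.8,0.005,0,0.132,0],[0.8,0.005,0,0.132,0],[0.8,0.005,0,0.132,0],[0.8,0.005,0,0.132,0]]], "squeeze": 20}}

```text
t: 9.92
position: [0.4818, 0.1306, 0.1276]
tcp_rot: [0.001, 0.082, 0.997, 0.0]
force: [-0.5, -0.1, 2.3]
finger_gap: 0.0276
gripper_force: 20.0
```

Request:
{"method": "carry_out", "body": {"commands": [[[0.8,0,0,-0.01,0],[0.8,0,0,-0.03,0],[0.8,0,0,-0.06,0],[0.8,0,0,-0.09,0],[0.8,0,0,-0.11,0],[0.8,-0.005,-0.03,-0.12,0],[0.8,-0.01,-0.07,-0.12,0],[0.8,-0.015,-0.11,-0.12,0],[0.8,-0.02,-0.15,-0.12,0],[0.8,-0.03,-0.19,-0.12,0]]]}}

```text
t: 10.75
position: [0.4785, -0.0632, 0.2471]
tcp_rot: [0.0, 0.081, 0.997, -0.0]
force: [1.8, 0.3, -3.3]
finger_gap: 0.0274
gripper_force: 20.0
```

```bash
python3 -c "
from h import *
plan((.4826,-.4012,.21),79);s=status.read_state();print(s['gripper_force'],s['force'])"
```

```text
t 10.75 pos [ 0.4785 -0.0632  0.2471] yang 80.68 q6 -1.7 gap 0.0274 | shift [-0.0588 -0.3329  0.0372] turn 0.34
19.987188577651978 [ 1.83678425  0.27267882 -3.27814232]
```

Request:
{"method": "carry_out", "body": {"commands": [[[0.8,-0.007,-0.04,0,0],[0.8,-0.014,-0.08,0,0],[0.8,-0.021,-0.12,0,0],[0.8,-0.028,-0.16,0,0],[0.8,-0.035,-0.2,0,0],[0.8,-0.042,-0.24,0,0.3],[0.8,-0.05,-0.28,0,0.3],[0.8,-0.057,-0.32,0,0.3],[0.8,-0.057,-0.328,0,0.3],[0.8,-0.057,-0.328,0,0.3]]]}}

```text
t: 11.58
position: [0.481, -0.3976, 0.2458]
tcp_rot: [-0.001, 0.097, 0.995, 0.0]
force: [0.2, 0.5, -3.4]
finger_gap: 0.0274
gripper_force: 20.0
```

Run:
```python
from h import *
plan((.4826,-.4012,.21),79)
s=status.read_state(); c=cam('wrist'); np.savez('w6.npz',**c); cv2.imwrite('pics/w6.png',c['img']); dotoff(c,s,yaw=79)
P=cloud(c); H,S,V=cv2.split(cv2.cvtColor(c["img"],cv2.COLOR_BGR2HSV))
m=((H<8)|(H>172))&(S>170)&(abs(P[...,2]-.064)<.006)
W=P[m]; print(m.sum(),cv2.minAreaRect(W[:,:2].astype(np.float32)*1000))
```

```text
t 11.58 pos [ 0.481  -0.3976  0.2458] yang 78.9 q6 -2.19 gap 0.0274 | shift [-0.0023 -0.0032  0.0358] turn -0.02
dot [257.7 260.9] 307 world [ 0.4861 -0.3978  0.2678] rel [0.00505975 0.00081697]
3117 ((480.9520263671875, -403.3677673339844), (127.21039581298828, 210.720458984375), 78.2550048828125)
```

View pics/w6.png

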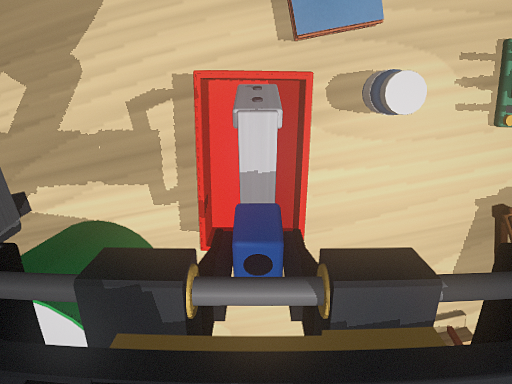

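Request:
{"method": "carry_out", "body": {"commands": [[[0.8,-0.006,-0.004,0.02,0],[0.8,-0.006,-0.004,0.055,0],[0.8,-0.006,-0.004,0.09,0],[0.8,-0.006,-0.004,0.12,0],[0.8,-0.006,-0.004,0.135,0],[0.8,-0.006,-0.004,0.14,0],[0.8,-0.006,-0.004,0.145,0],[0.8,-0.006,-0.004,0.15,0],[0.8,-0.006,-0.004,0.154,0],[0.8,-0.006,-0.004,0.157,0]]], "squeeze": 8}}

```text
t: 12.47
position: [0.4888, -0.4013, 0.0938]
tcp_rot: [0.002, 0.094, 0.996, -0.002]
force: [-5.2, 1.9, 9.9]
finger_gap: 0.0277
gripper_force: 8.1
```

Request:
{"method": "carry_out", "body": {"commands": [[[0.8,0,0,0.002,0],[0.8,0,0,0.004,0],[0.8,0,0,0.005,0],[0.8,0,0,0.005,0]]]}}

```text
t: 12.8
position: [0.4888, -0.4012, 0.0889]
tcp_rot: [0.002, 0.094, 0.996, -0.002]
force: [-5.5, 2.4, 7.9]
finger_gap: 0.0284
gripper_force: 8.1
```

```bash
cat >> h.py <<'E'
def prof(c,T,ang,cols=range(250,262,5),rows=range(60,300,14)):
    a=np.radians(ang); B=np.array([[np.cos(a),np.sin(a),0],[-np.sin(a),np.cos(a),0],[0,0,1]]); Q=(cloud(c)-T)@B.T
    for r in rows: print(r,(Q[r,258]*1000).round(0),end=" ")
    print()
E
python3 - <<'E'
from h import *
s=status.read_state(); plan((.481,-.402,.085),79); c=cam('wrist'); np.savez('w7.npz',**c); dotoff(c,s,yaw=79); prof(c,s["position"],-11)
print(s["force"],s["wrist_torque"])
E
```

```text
t 12.8 pos [ 0.4888 -0.4012  0.0889] yang 79.16 q6 -2.19 gap 0.0284 | shift [ 0.0075 -0.0022  0.0039] turn 0.03
dot [257.1 256.6] 550 world [ 0.4912 -0.4011  0.1109] rel [0.00233704 0.00060469]
60 [-105.    1.  -74.] 74 [-95.   1. -84.] 88 [-85.   1. -12.] 102 [-78.   1.   5.] 116 [-70.   1.   5.] 130 [-63.   1.   1.] 144 [-55.   1.   1.] 158 [-47.   1.  -2.] 172 [-38.   1.  -2.] 186 [-29.   1.  -6.] 200 [-23.   1.   2.] 214 [-20.   1.  16.] 228 [-17.   1.  28.] 242 [-11.   1.  32.] 256 [-3.  1. 31.] 270 [ 6.  1. 29.] 284 [-33.   1. 102.] 298 [-31.   1. 105.] 
[-5.51644479  2.35146288  7.94344241] [0.48370394 0.77128486 0.04674949]
```

Request:
{"method": "carry_out", "body": {"commands": [[[0.8,0.004,0,0.002,0],[0.8,0.008,0,0.004,0],[0.8,0.012,0,0.007,0],[0.8,0.016,0,0.01,0],[0.8,0.02,0,0.013,0],[0.8,0.021,0,0.014,0],[0.8,0.021,0,0.014,0]]]}}

```text
t: 13.43
position: [0.4697, -0.3976, 0.0741]
tcp_rot: [0.003, 0.095, 0.996, -0.002]
force: [2.5, 0.7, 6.3]
finger_gap: 0.0282
gripper_force: 8.0
```

Run:
```python
from h import *
s=status.read_state(); plan((.481,-.402,.085),79); c=cam('wrist'); np.savez('w7.npz',**c); dotoff(c,s,yaw=79); prof(c,s["position"],-11)
print(s["force"],s["wrist_torque"])
```

```text
t 13.43 pos [ 0.4697 -0.3976  0.0741] yang 79.14 q6 -2.21 gap 0.0282 | shift [-0.012  -0.0023 -0.0108] turn 0.03
dot [257.5 257.5] 536 world [ 0.4726 -0.3973  0.0961] rel [0.00283805 0.00080895]
60 [-104.    1.  -73.] 74 [-92.   1. -12.] 88 [-85.   1. -70.] 102 [-75.   1. -54.] 116 [-70.   1.  -6.] 130 [-62.   1.  -7.] 144 [-54.   1.  -7.] 158 [-46.   1.  -7.] 172 [-37.   1.  -7.] 186 [-29.   1.  -7.] 200 [-20.   1.  -6.] 214 [-17.   1.   8.] 228 [-17.   1.  27.] 242 [-12.   1.  34.] 256 [-4.  1. 33.] 270 [ 3.  1. 34.] 284 [-34.   1. 102.] 298 [-32.   1. 106.] 
[2.49842228 0.70161227 6.2902695 ] [ 0.28639622 -0.44713396  0.07801671]
```

Request:
{"method": "carry_out", "body": {"commands": [[[0.65,0,0,-0.001,0],[0.45,0,0,-0.001,0],[0.4,0,0,-0.001,0],[0.4,0,0,-0.005,0],[0.4,0,0,-0.03,0],[0.4,0,0,-0.07,0],[0.4,0,0,-0.11,0],[0.4,0,0,-0.15,0],[0.4,0,0,-0.185,0],[0.4,0,0.01,-0.2,0]]]}}

```text
t: 14.32
position: [0.4696, -0.3889, 0.2769]
tcp_rot: [0.003, 0.095, 0.995, -0.003]
force: [0.8, -0.6, 0.5]
finger_gap: 0.0518
gripper_force: 0.0
```

Run:
```python
from h import *
plan((.6262,.0415,.28),92.6); c=cam('wrist'); np.savez('w8.npz',**c); s=status.read_state()
a=np.radians(-11.8); B=np.array([[np.cos(a),np.sin(a),0],[-np.sin(a),np.cos(a),0],[0,0,1]]); Q=(cloud(c)-[.481,-.402,0])@B.T
H,S,V=cv2.split(cv2.cvtColor(c["img"],cv2.COLOR_BGR2HSV))
for nm,m in(("blue",(H>100)&(H<130)&(S>120)),("bar",(S<60)&(V>90))):
    q=Q[m&(abs(Q[...,0])<.1)&(abs(Q[...,1])<.05)&(Q[...,2]>.04)&(Q[...,2]<.12)]; print(nm,len(q),np.percentile(q,[3,50,97],axis=0).round(3))
```

```text
t 14.32 pos [ 0.4696 -0.3889  0.2769] yang 79.04 q6 -2.2 gap 0.0518 | shift [-0.072   0.4523 -0.0053] turn -2.71
blue 485 [[-0.028 -0.01   0.103]
 [-0.017  0.003  0.107]
 [-0.     0.016  0.108]]
bar 1580 [[-0.084 -0.008  0.062]
 [-0.039  0.003  0.067]
 [ 0.053  0.015  0.069]]
```

Request:
{"method": "carry_out", "body": {"commands": [[[0.4,-0.006,0.04,-0.005,-0.3],[0.4,-0.012,0.08,-0.005,-0.6],[0.4,-0.019,0.12,-0.005,-0.9],[0.4,-0.025,0.16,-0.005,-1.2],[0.4,-0.032,0.2,-0.005,-1.5],[0.4,-0.038,0.24,-0.005,-1.8],[0.4,-0.045,0.28,-0.005,-2.1],[0.4,-0.051,0.32,-0.005,-2.4],[0.4,-0.057,0.36,-0.005,-2.7],[0.4,-0.064,0.4,-0.005,-2.7]]]}}

```text
t: 15.2
position: [0.6068, -0.0033, 0.2743]
tcp_rot: [-0.001, -0.024, 1.0, 0.0]
force: [0.1, -0.8, 0.8]
finger_gap: 0.0525
gripper_force: 0.0
```

Run:
```python
from h import *
plan((.6262,.0415,.2),92.6)
```

```text
t 15.2 pos [ 0.6068 -0.0033  0.2743] yang 92.71 q6 -1.75 gap 0.0525 | shift [-0.0216  0.0439  0.0743] turn 0.02
```

Request:
{"method": "carry_out", "body": {"commands": [[[0.4,-0.01,0.02,0.02,0],[0.4,-0.0215,0.044,0.045,0],[0.4,-0.0215,0.044,0.07,0],[0.4,-0.0215,0.044,0.074,0],[0.4,-0.0215,0.044,0.074,0],[0.4,-0.0215,0.044,0.074,0]]]}}

```text
t: 15.7
position: [0.6264, 0.0389, 0.2015]
tcp_rot: [-0.0, -0.023, 1.0, -0.0]
force: [-0.0, 0.4, -0.2]
finger_gap: 0.052
gripper_force: 0.0
```

Run:
```python
from h import *
s=status.read_state(); c=cam('wrist'); np.savez('w9.npz',**c); dotoff(c,s,up=.157-s["position"][2],yaw=92.6); plan((.6262,.0415,.137),92.6)
prof(c,s["position"],2.6,rows=range(100,250,7))
```

```text
dot [259.4 200.4] 346 world [0.6196 0.0409 0.157 ] rel [-0.00668834  0.00232734]
t 15.75 pos [0.6271 0.0387 0.2027] yang 92.56 q6 -1.68 gap 0.0524 | shift [0.0009 0.0029 0.0657] turn -0.01
100 [ -73.    1. -202.] 107 [ -65.    1. -202.] 114 [ -57.    1. -201.] 121 [ -49.    1. -202.] 128 [ -41.    1. -202.] 135 [ -44.    1. -115.] 142 [ -38.    1. -113.] 149 [ -33.    1. -109.] 156 [ -27.    1. -105.] 163 [ -21.    1. -103.] 170 [-16.   1. -99.] 177 [-11.   1. -95.] 184 [-17.   1. -52.] 191 [-13.   1. -48.] 198 [ -8.   1. -46.] 205 [ -3.   1. -44.] 212 [  1.   1. -41.] 219 [  6.   1. -39.] 226 [ 20.   1. -59.] 233 [ 31.   1. -70.] 240 [ 35.   1. -66.] 247 [ 41.   1. -64.]
```

Request:
{"method": "carry_out", "body": {"commands": [[[0.4,-0.003,0.003,0.03,0],[0.4,-0.003,0.003,0.055,0],[0.4,-0.003,0.003,0.065,0],[0.4,-0.003,0.003,0.065,0],[0.75,-0.003,0.003,0.065,0],[0.8,-0.003,0.003,0.065,0],[0.8,-0.003,0.003,0.065,0],[0.8,-0.003,0.003,0.065,0],[0.8,-0.003,0.003,0.065,0]]], "squeeze": 20}}

```text
t: 16.5
position: [0.6301, 0.0426, 0.1376]
tcp_rot: [0.001, -0.023, 1.0, -0.0]
force: [0.3, -0.4, 4.4]
finger_gap: 0.0274
gripper_force: 20.1
```

Request:
{"method": "carry_out", "body": {"commands": [[[0.8,0,0,-0.02,0],[0.8,0,0,-0.045,0],[0.8,0,0,-0.08,0],[0.8,0.01,-0.01,-0.115,0],[0.8,0.03,-0.04,-0.12,0.6],[0.8,0.05,-0.075,-0.12,1.2],[0.8,0.07,-0.11,-0.12,1.8],[0.8,0.09,-0.145,-0.12,2.4],[0.8,0.11,-0.175,-0.12,2.4],[0.8,0.13,-0.205,-0.11,2.4]]]}}

```text
t: 17.33
position: [0.5087, -0.1698, 0.2483]
tcp_rot: [0.002, 0.082, 0.997, -0.001]
force: [0.8, -0.2, -2.0]
finger_gap: 0.0274
gripper_force: 20.0
```

Run:
```python
from h import *
plan((.505,-.165,.115),80.6); s=status.read_state(); print(s["force"]); c=cam('wrist'); np.savez('w10.npz',**c); prof(c,s["position"],-9.4)
```

```text
t 17.33 pos [ 0.5087 -0.1698  0.2483] yang 80.61 q6 -1.88 gap 0.0274 | shift [0.0049 0.0043 0.1333] turn 0.0
[ 0.81745513 -0.21031985 -1.97059895]
60 [-119.    1. -248.] 74 [-102.    1. -247.] 88 [ -85.    1. -247.] 102 [ -68.    1. -250.] 116 [ -50.    1. -249.] 130 [ -32.    1. -249.] 144 [-47.   1. -51.] 158 [-38.   1. -44.] 172 [-29.   1. -40.] 186 [-21.   1. -34.] 200 [-12.   1. -29.] 214 [-19.   1.  13.] 228 [-13.   1.  20.] 242 [-7.  1. 22.] 256 [-0.  1. 26.] 270 [26.  1. -4.] 284 [-34.   1. 103.] 298 [-30.   1. 105.]
```

Request:
{"method": "carry_out", "body": {"commands": [[[0.8,0,0,0.035,0],[0.8,0,0,0.075,0],[0.8,0,0,0.11,0],[0.8,0,0,0.13,0],[0.8,0,0,0.137,0],[0.8,0,0,0.14,0],[0.8,-0.001,0,0.142,0],[0.8,-0.006,0,0.143,0],[0.8,-0.011,0,0.144,0],[0.8,-0.015,0,0.145,0]]], "squeeze": 12}}

```text
t: 18.22
position: [0.5253, -0.1711, 0.1027]
tcp_rot: [0.001, 0.082, 0.997, -0.001]
force: [0.4, -0.7, -0.4]
finger_gap: 0.0278
gripper_force: 12.0
```

Request:
{"method": "carry_out", "body": {"commands": [[[0.8,-0.007,0,0.0025,0],[0.8,-0.014,0,0.0055,0],[0.8,-0.021,0,0.009,0],[0.8,-0.0275,0,0.013,0],[0.8,-0.034,0,0.0175,0],[0.8,-0.04,0,0.022,0],[0.8,-0.041,0,0.023,0],[0.8,-0.041,0,0.023,0]]]}}

```text
t: 18.88
position: [0.5656, -0.1779, 0.0789]
tcp_rot: [0.001, 0.082, 0.997, -0.001]
force: [1.7, -1.9, 6.2]
finger_gap: 0.0278
gripper_force: 12.0
```

Run:
```python
from h import *
plan((.4773,.1331,.215),80.6); s=status.read_state(); print(s["force"]); c=cam('wrist'); np.savez('w11.npz',**c);dotoff(c,s); prof(c,s["position"],-9.4)
```

```text
t 18.88 pos [ 0.5656 -0.1779  0.0789] yang 80.63 q6 -1.84 gap 0.0278 | shift [ 0.1375  0.2924 -0.1366] turn 0.01
[ 1.72554714 -1.94217823  6.23563316]
dot [257.6 238.4] 667 world [ 0.5574 -0.1757  0.1009] rel [-0.0084304   0.00084278]
60 [-105.    1.  -79.] 74 [-95.   1. -78.] 88 [-85.   1. -79.] 102 [-77.   1. -14.] 116 [-69.   1. -15.] 130 [-61.   1. -16.] 144 [-52.   1. -16.] 158 [-44.   1. -16.] 172 [-35.   1. -15.] 186 [-27.   1. -14.] 200 [-25.   1.   6.] 214 [-23.   1.  24.] 228 [-16.   1.  26.] 242 [-7.  1. 24.] 256 [ 0.  1. 25.] 270 [ 33.   1. -15.] 284 [-34.   1. 104.] 298 [-30.   1. 105.]
```

Request:
{"method": "carry_out", "body": {"commands": [[[0.8,0,0,-0.02,0],[0.8,0,0,-0.05,0],[0.8,0.005,0.015,-0.085,0],[0.8,0.02,0.05,-0.115,0],[0.8,0.037,0.085,-0.137,0],[0.8,0.053,0.12,-0.137,0],[0.8,0.07,0.155,-0.137,0],[0.8,0.086,0.19,-0.137,0],[0.8,0.103,0.225,-0.137,0],[0.8,0.12,0.26,-0.137,0]]], "squeeze": 20}}

```text
t: 19.77
position: [0.486, 0.1007, 0.2136]
tcp_rot: [-0.002, 0.082, 0.997, -0.0]
force: [0.3, 0.2, -1.5]
finger_gap: 0.0274
gripper_force: 20.0
```

Request:
{"method": "carry_out", "body": {"commands": [[[0.8,0.007,0.02,0,0],[0.8,0.01,0.03,0,0],[0.8,0.01,0.03,0.01,0],[0.8,0.01,0.03,0.03,0],[0.8,0.01,0.03,0.045,0],[0.8,0.01,0.03,0.055,0],[0.8,0.01,0.03,0.055,0]]]}}

```text
t: 20.35
position: [0.4809, 0.1287, 0.1562]
tcp_rot: [-0.003, 0.082, 0.997, -0.001]
force: [-0.3, -0.0, -2.6]
finger_gap: 0.0275
gripper_force: 20.0
```

```bash
cat >> h.py <<'E'
def chk(name,yc):
    s=status.read_state(); c=cam('wrist'); np.savez(name,**c); dotoff(c,s,up=.024); prof(c,s["position"],-9.4,rows=range(88,270,14)); P=cloud(c)
    K=np.argwhere((P[...,2]>.1005)&(P[...,2]<.112)); K=K[(K[:,0]>120)&(K[:,0]<240)&(K[:,1]<225)]
    W=onplane(c,K[:,::-1],.105); W=W[abs(W[:,0]-.4538-.167*W[:,1])<.012]; f=np.polyfit(W[:,1],W[:,0],1); print("knife",len(W),f,"x at y:",np.polyval(f,yc)); print(s["force"])
E
python3 -c "
from h import *
plan((.4844,.1299,.127),80.6); chk('w12.npz',.132)"
```

```text
t 20.35 pos [0.4809 0.1287 0.1562] yang 80.55 q6 -1.3 gap 0.0275 | shift [-0.0034  0.0019  0.0292] turn -0.01
dot [257.6 238.5] 659 world [0.4721 0.131  0.1802] rel [-0.00906483  0.00086721]
88 [ -87.    1. -156.] 102 [-77.   1. -14.] 116 [-69.   1. -15.] 130 [-61.   1. -15.] 144 [-53.   1. -14.] 158 [-44.   1. -15.] 172 [-35.   1. -15.] 186 [-26.   1. -15.] 200 [-25.   1.   7.] 214 [-23.   1.  23.] 228 [-16.   1.  25.] 242 [-8.  1. 25.] 256 [ 0.  1. 25.] 
knife 1385 [0.16360857 0.45393442] x at y: 0.4755307517940095
[-0.34330367 -0.04343149 -2.57122203]
```

Request:
{"method": "carry_out", "body": {"commands": [[[0.8,-0.003,0.001,0.01,0],[0.8,-0.003,0.001,0.018,0],[0.8,-0.003,0.001,0.023,0],[0.8,-0.003,0.001,0.025,0],[0.8,-0.003,0.001,0.026,0],[0.8,-0.003,0.001,0.027,0],[0.8,-0.003,0.001,0.028,0],[0.8,-0.003,0.001,0.029,0],[0.8,-0.003,0.001,0.029,0]]]}}

```text
t: 21.15
position: [0.4862, 0.1307, 0.1312]
tcp_rot: [0.0, 0.082, 0.997, 0.0]
force: [0.8, 0.6, -2.5]
finger_gap: 0.0278
gripper_force: 20.0
```

Request:
{"method": "carry_out", "body": {"commands": [[[0.8,0.001,0,0.001,0],[0.8,0.001,0,0.002,0],[0.8,0.001,0,0.003,0],[0.8,0.001,0,0.004,0],[0.8,0.001,0,0.004,0],[0.8,0.001,0,0.004,0]]]}}

```text
t: 21.65
position: [0.4857, 0.1308, 0.1275]
tcp_rot: [0.001, 0.082, 0.997, 0.0]
force: [0.8, 0.0, 0.4]
finger_gap: 0.0274
gripper_force: 20.0
```

```bash
python3 -c "
from h import *
plan((.4844,.1299,.127),80.6); chk('w13.npz',.132)"
```

```text
t 21.65 pos [0.4857 0.1308 0.1275] yang 80.62 q6 -1.3 gap 0.0274 | shift [ 0.0012 -0.0012  0.0005] turn 0.0
dot [257.6 238.3] 661 world [0.4766 0.1332 0.1515] rel [-0.00935776  0.00079071]
88 [ -85.    1. -127.] 102 [-77.   1. -16.] 116 [-69.   1. -16.] 130 [-61.   1. -15.] 144 [-52.   1. -16.] 158 [-44.   1. -16.] 172 [-35.   1. -15.] 186 [-26.   1. -16.] 200 [-25.   1.   7.] 214 [-23.   1.  23.] 228 [-16.   1.  25.] 242 [-8.  1. 25.] 256 [ 1.  1. 25.] 
knife 1726 [0.16403661 0.45408063] x at y: 0.47573346686781925
[0.76140595 0.00848413 0.44951624]
```

Contact beginning, aligned within 1 mm. One more millimetre, then release and watch.

Request:
{"method": "carry_out", "body": {"commands": [[[0.8,0,0,0.001,0],[0.8,0,0,0.001,0],[0.7,0,0,0.001,0],[0.6,0,0,0.001,0],[0.4,0,0,0.001,0],[0.4,0,0,0.001,0],[0.4,0,0,0.001,0],[0.4,0,0,0.001,0],[0.4,0,0,0.001,0],[0.4,0,0,0.001,0]]], "squeeze": 10}}

```text
t: 22.53
position: [0.485, 0.1308, 0.1259]
tcp_rot: [-0.0, 0.082, 0.997, -0.0]
force: [-0.4, 0.6, -0.2]
finger_gap: 0.0516
gripper_force: 0.0
```

Request:
{"method": "carry_out", "body": {"commands": [[[0.4,0,0,-0.03,0],[0.4,0,0,-0.065,0],[0.4,0,0,-0.1,0],[0.4,0,0,-0.14,0],[0.4,0,0,-0.14,0],[0.4,0,0,-0.14,0]]]}}

```text
t: 23.03
position: [0.487, 0.1311, 0.2695]
tcp_rot: [0.003, 0.082, 0.997, 0.001]
force: [0.1, 0.7, -0.1]
finger_gap: 0.0522
gripper_force: 0.0
```

```bash
python3 -c "
from h import *
plan((.6277,.1115,.2),92.6)
c=cam('wrist'); np.savez('w14.npz',**c); tilt(c,.08)"
```

```text
t 23.03 pos [0.487  0.1311 0.2695] yang 80.63 q6 -1.3 gap 0.0522 | shift [-0.1415  0.0035  0.0704] turn -2.39
bar 1496 [-0.0052  0.08    0.0065] tilt 0.9
top 622 [-0.0026  0.0799  0.0461] tilt 5.3
```

Request:
{"method": "carry_out", "body": {"commands": [[[0.4,-0.035,0,0,-0.6],[0.4,-0.07,0.001,0,-1.2],[0.4,-0.105,0.002,0,-1.8],[0.4,-0.142,0.0035,0.01,-2.4],[0.4,-0.142,0.0035,0.04,-2.4],[0.4,-0.142,0.0035,0.068,-2.4],[0.4,-0.142,0.0035,0.07,-2.4],[0.4,-0.142,0.0035,0.07,-2.4]]]}}

```text
t: 23.75
position: [0.623, 0.1109, 0.1916]
tcp_rot: [-0.004, -0.023, 1.0, -0.0]
force: [1.2, -0.3, 0.8]
finger_gap: 0.0521
gripper_force: 0.0
```

Run:
```python
from h import *
s=status.read_state(); c=cam('wrist'); np.savez('w15.npz',**c); dotoff(c,s,up=.157-s["position"][2],yaw=92.6); plan((.6277,.1115,.138),92.6)
prof(c,s["position"],2.6,rows=range(177,226,7))
```

```text
dot [256.2 206. ] 381 world [0.6168 0.1107 0.157 ] rel [-6.18468182e-03  5.59299335e-05]
t 23.8 pos [0.6246 0.1111 0.1947] yang 92.63 q6 -1.56 gap 0.0519 | shift [-0.0033  0.0002  0.0567] turn 0.01
177 [-13.   1. -88.] 184 [ -9.   1. -83.] 191 [-15.   1. -41.] 198 [-11.   1. -39.] 205 [ -7.   1. -36.] 212 [ -2.   1. -33.] 219 [  2.   1. -31.]
```

Request:
{"method": "carry_out", "body": {"commands": [[[0.4,0,0,0.03,0],[0.4,0,0,0.052,0],[0.4,0,0,0.061,0],[0.4,0,0,0.061,0],[0.75,0,0,0.061,0],[0.8,0,0,0.061,0],[0.8,0,0,0.061,0],[0.8,0,0,0.061,0],[0.8,0,0,0.061,0]]], "squeeze": 20}}

```text
t: 24.55
position: [0.6266, 0.1112, 0.1365]
tcp_rot: [0.001, -0.023, 1.0, -0.0]
force: [-0.1, 0.1, 5.0]
finger_gap: 0.0275
gripper_force: 20.0
```

Run:
```python
from h import *
plan((.63,.11,.26),92.6);plan((.509,-.17,.26),80.6)
```

```text
t 24.55 pos [0.6266 0.1112 0.1365] yang 92.63 q6 -1.56 gap 0.0275 | shift [-0.0036 -0.0013 -0.1235] turn 0.01
t 24.55 pos [0.6266 0.1112 0.1365] yang 92.63 q6 -1.56 gap 0.0275 | shift [ 0.1301 -0.2755 -0.1238] turn 2.41
```

Request:
{"method": "carry_out", "body": {"commands": [[[0.8,0,0,-0.02,0],[0.8,0,0,-0.045,0],[0.8,0,0,-0.08,0],[0.8,0,-0.01,-0.115,0],[0.8,0.003,-0.045,-0.13,0],[0.8,0.015,-0.08,-0.13,0.5],[0.8,0.03,-0.115,-0.13,1],[0.8,0.045,-0.15,-0.13,1.5],[0.8,0.06,-0.185,-0.13,2],[0.8,0.08,-0.215,-0.125,2.4]]]}}

```text
t: 25.38
position: [0.5556, -0.1095, 0.2609]
tcp_rot: [0.001, 0.083, 0.997, -0.0]
force: [0.7, -0.3, -2.9]
finger_gap: 0.0276
gripper_force: 20.0
```

Run:
```python
from h import *
plan((.51,-.172,.25),80.6)
```

```text
t 25.38 pos [ 0.5556 -0.1095  0.2609] yang 80.48 q6 -1.74 gap 0.0276 | shift [ 0.0346 -0.0692  0.0109] turn -0.02
```

Request:
{"method": "carry_out", "body": {"commands": [[[0.8,0.015,-0.03,0.005,0],[0.8,0.03,-0.06,0.011,0],[0.8,0.035,-0.069,0.03,0],[0.8,0.035,-0.069,0.065,0],[0.8,0.035,-0.069,0.1,0],[0.8,0.035,-0.069,0.13,0],[0.8,0.035,-0.069,0.145,0],[0.8,0.035,-0.069,0.148,0],[0.8,0.035,-0.069,0.148,0]]], "squeeze": 12}}

```text
t: 26.13
position: [0.5089, -0.1691, 0.1108]
tcp_rot: [-0.001, 0.082, 0.997, 0.001]
force: [0.3, -0.1, -2.6]
finger_gap: 0.0278
gripper_force: 12.0
```

Request:
{"method": "carry_out", "body": {"commands": [[[0.8,-0.001,0,0.004,0],[0.8,-0.006,0,0.0055,0],[0.8,-0.011,0,0.0065,0],[0.8,-0.015,0,0.008,0],[0.8,-0.022,0,0.0105,0],[0.8,-0.029,0,0.0135,0],[0.8,-0.036,0,0.017,0],[0.8,-0.043,0,0.021,0],[0.8,-0.049,0,0.0255,0],[0.8,-0.055,0,0.03,0]]]}}

```text
t: 26.97
position: [0.5696, -0.1807, 0.0857]
tcp_rot: [0.005, 0.082, 0.997, -0.002]
force: [5.4, -1.6, 7.6]
finger_gap: 0.0279
gripper_force: 12.0
```

Request:
{"method": "carry_out", "body": {"commands": [[[0.8,0,0,0.001,0],[0.8,0,0,0.001,0]]]}}

```text
t: 27.13
position: [0.5665, -0.1794, 0.0822]
tcp_rot: [0.002, 0.082, 0.997, -0.001]
force: [2.0, -0.3, 2.2]
finger_gap: 0.0279
gripper_force: 12.0
```

Run:
```python
from h import *
s=status.read_state(); print(s["force"]); c=cam('wrist'); np.savez('w16.npz',**c);dotoff(c,s); prof(c,s["position"],-9.4,rows=range(88,270,14))
plan((.4642+.0088,.0542-.0022,.215),80.6)
```

```text
[ 2.01372898 -0.27053187  2.16398697]
dot [257.6 243.2] 682 world [ 0.5611 -0.1776  0.1042] rel [-0.00562627  0.0008421 ]
88 [-85.   1. -83.] 102 [-76.   1. -36.] 116 [-69.   1. -19.] 130 [-60.   1. -19.] 144 [-52.   1. -17.] 158 [-43.   1. -17.] 172 [-35.   1. -18.] 186 [-26.   1. -16.] 200 [-21.   1.  -5.] 214 [-22.   1.  21.] 228 [-16.   1.  26.] 242 [-8.  1. 26.] 256 [-1.  1. 27.] 
t 27.18 pos [ 0.5656 -0.179   0.0818] yang 80.63 q6 -1.85 gap 0.0276 | shift [ 0.1287  0.2128 -0.1335] turn 0.01
```

Request:
{"method": "carry_out", "body": {"commands": [[[0.8,-0.001,0,0.0025,0],[0.8,-0.001,0,0.0025,0],[0.8,0,0,-0.02,0],[0.8,0,0,-0.05,0],[0.8,0.005,0.01,-0.085,0],[0.8,0.025,0.04,-0.115,0],[0.8,0.045,0.075,-0.135,0],[0.8,0.065,0.105,-0.135,0],[0.8,0.085,0.14,-0.135,0],[0.8,0.105,0.17,-0.135,0]]], "squeeze": 20}}

```text
t: 28.02
position: [0.4859, 0.0082, 0.2151]
tcp_rot: [-0.002, 0.082, 0.997, 0.0]
force: [0.8, 0.0, -3.1]
finger_gap: 0.0275
gripper_force: 20.0
```

Request:
{"method": "carry_out", "body": {"commands": [[[0.8,0.013,0.022,0,0],[0.8,0.025,0.041,0,0],[0.8,0.025,0.041,0.01,0],[0.8,0.025,0.041,0.03,0],[0.8,0.025,0.041,0.045,0],[0.8,0.025,0.041,0.052,0],[0.8,0.025,0.041,0.052,0],[0.8,0.025,0.041,0.052,0]]]}}

```text
t: 28.68
position: [0.4696, 0.0503, 0.1633]
tcp_rot: [-0.001, 0.082, 0.997, -0.0]
force: [0.4, -0.6, -1.0]
finger_gap: 0.0274
gripper_force: 20.0
```

```bash
python3 -c "
from h import *
plan((.4692,.0532,.129),80.6); chk('w17.npz',.0542)"
```

```text
t 28.68 pos [0.4696 0.0503 0.1633] yang 80.59 q6 -1.47 gap 0.0274 | shift [0.0008 0.0028 0.0343] turn -0.0
dot [257.5 243.7] 661 world [0.4636 0.0522 0.1873] rel [-0.00618537  0.00081434]
88 [ -86.    1. -164.] 102 [-77.   1. -16.] 116 [-69.   1. -17.] 130 [-61.   1. -15.] 144 [-52.   1. -16.] 158 [-44.   1. -16.] 172 [-35.   1. -15.] 186 [-27.   1. -15.] 200 [-21.   1.  -3.] 214 [-22.   1.  20.] 228 [-15.   1.  25.] 242 [-8.  1. 26.] 256 [-1.  1. 27.] 
knife 775 [0.16326097 0.45387354] x at y: 0.46272228047516084
[ 0.42338977 -0.57525277 -0.97010086]
```

Request:
{"method": "carry_out", "body": {"commands": [[[0.8,0.001,0.002,0.01,0],[0.8,0.001,0.002,0.02,0],[0.8,0.001,0.002,0.027,0],[0.8,0.001,0.002,0.031,0],[0.8,0.001,0.002,0.033,0],[0.8,0.001,0.002,0.034,0],[0.8,0.001,0.002,0.034,0],[0.8,0.001,0.002,0.034,0]]]}}

```text
t: 29.4
position: [0.47, 0.0529, 0.1304]
tcp_rot: [0.0, 0.082, 0.997, 0.0]
force: [0.7, -0.0, -2.6]
finger_gap: 0.0276
gripper_force: 20.0
```

```bash
python3 -c "
from h import *
plan((.4692,.0532,.127),80.6); chk('w18.npz',.0542)"
```

```text
t 29.4 pos [0.47   0.0529 0.1304] yang 80.62 q6 -1.46 gap 0.0276 | shift [0.0008 0.0002 0.0034] turn 0.0
dot [257.5 243.7] 662 world [0.464  0.0546 0.1544] rel [-0.0062574   0.00077867]
88 [ -85.    1. -130.] 102 [-77.   1. -18.] 116 [-69.   1. -16.] 130 [-61.   1. -16.] 144 [-52.   1. -16.] 158 [-44.   1. -15.] 172 [-35.   1. -16.] 186 [-26.   1. -15.] 200 [-21.   1.  -4.] 214 [-22.   1.  21.] 228 [-16.   1.  26.] 242 [-8.  1. 26.] 256 [-0.  1. 26.] 
knife 1040 [0.16050624 0.45381934] x at y: 0.4625187783939168
[ 0.7007559  -0.01733165 -2.62641082]
```

Request:
{"method": "carry_out", "body": {"commands": [[[0.8,0.001,0,0.001,0],[0.8,0.001,0,0.002,0],[0.8,0.001,0,0.003,0],[0.8,0.001,0,0.0035,0],[0.8,0.001,0,0.004,0],[0.8,0.001,0,0.004,0]]]}}

```text
t: 29.95
position: [0.4691, 0.053, 0.1264]
tcp_rot: [0.0, 0.082, 0.997, 0.0]
force: [0.3, -0.0, -0.9]
finger_gap: 0.0276
gripper_force: 20.0
```

Request:
{"method": "carry_out", "body": {"commands": [[[0.8,0,0,0.001,0],[0.8,0,0,0.001,0],[0.8,0,0,0.001,0]]]}}

```text
t: 30.2
position: [0.4695, 0.053, 0.126]
tcp_rot: [0.001, 0.082, 0.997, -0.0]
force: [1.3, 0.1, 4.8]
finger_gap: 0.0278
gripper_force: 20.0
```

Firm contact (4.8 N). Releasing and watching.

Request:
{"method": "carry_out", "body": {"commands": [[[0.7,0,0,0,0],[0.6,0,0,0,0],[0.4,0,0,0,0],[0.4,0,0,0,0],[0.4,0,0,0,0],[0.4,0,0,0,0],[0.4,0,0,0,0],[0.4,0,0,0,0]]], "squeeze": 10}}

```text
t: 30.87
position: [0.4686, 0.053, 0.125]
tcp_rot: [-0.0, 0.082, 0.997, -0.0]
force: [-0.2, 0.8, -0.3]
finger_gap: 0.0516
gripper_force: 0.0
```

Request:
{"method": "carry_out", "body": {"commands": [[[0.4,0,0,-0.03,0],[0.4,0,0,-0.065,0],[0.4,0,0,-0.1,0],[0.4,0,0,-0.14,0],[0.4,0,0,-0.16,0],[0.4,0,0,-0.16,0],[0.4,0,0,-0.16,0],[0.4,0,0,-0.16,0]]]}}

```text
t: 31.53
position: [0.4682, 0.0531, 0.2839]
tcp_rot: [-0.001, 0.082, 0.997, -0.0]
force: [-0.5, -0.2, -0.3]
finger_gap: 0.0524
gripper_force: 0.0
```

```bash
python3 -c "
from h import *
c=cam('wrist'); tilt(c,.08); tilt(c,0); cv2.imwrite('pics/fin.png',c['img']); s=status.read_state(); print(s['t'],s['position'],s['finger_gap'])"
```

```text
bar 1361 [-0.0045  0.0799  0.0062] tilt 0.7
top 557 [-0.0031  0.0799  0.046 ] tilt 6.1
bar 1378 [-0.0054 -0.0001  0.0064] tilt 1.7
top 556 [-0.0031  0.0001  0.0462] tilt 5.4
31.5833 [0.46785173 0.05307771 0.2833177 ] 0.0521049118377404
```

View pics/fin.png

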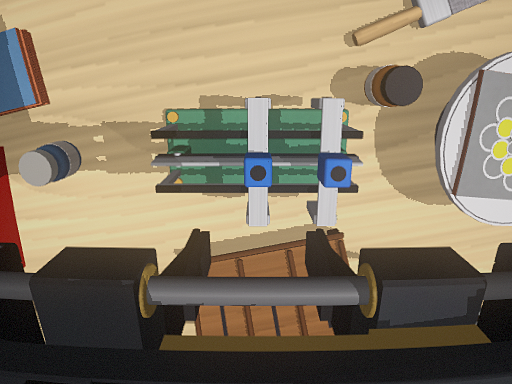

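Both remaining rotors hang level side by side (hubs at about (258,170) and (338,170)). I'll let them settle for a second, recheck and hand in.

Request:
{"method": "carry_out", "body": {"commands": [[[0.4,0,0,0,0],[0.4,0,0,0,0],[0.4,0,0,0,0],[0.4,0,0,0,0],[0.4,0,0,0,0],[0.4,0,0,0,0],[0.4,0,0,0,0],[0.4,0,0,0,0],[0.4,0,0,0,0],[0.4,0,0,0,0]]]}}

```text
t: 32.42
position: [0.4688, 0.053, 0.2852]
tcp_rot: [0.0, 0.082, 0.997, 0.0]
force: [-0.6, 0.4, -0.0]
finger_gap: 0.0524
gripper_force: 0.0
```

```bash
python3 -c "
from h import *
c=cam('wrist'); tilt(c,.08); tilt(c,0); print(robot.finish_job())"
```

```text
bar 1353 [-0.0047  0.0799  0.0062] tilt 0.6
top 556 [-0.0031  0.0799  0.046 ] tilt 6.1
bar 1382 [-0.0053 -0.0001  0.0063] tilt 1.7
top 558 [-0.003   0.0002  0.0462] tilt 4.9
the job is handed in; nothing more can be done
None
```

I handed the job in at about 32 s: the rotor from the right-hand lane dipped about 15° and is now flat in the red bin, and the other two hang on the knife edge, measured at 0.6° and 1.7° from level and steady over the last second; the hand-in returned no verdict.

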